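# Snap the food clip shut and lay it in the chapati pan

## Robot

A 6-joint arm with a two-finger parallel gripper is mounted at the origin on the work surface. World frame = base frame: x ahead of the robot, y to its left, z up, the work surface at z = 0. Lengths are in mm, angles in rad, forces in N, time in s.
With the tool pointing down it reaches from about 325 to 850 mm from the base axis. Payload 4.4 kg.
Tool frame: the origin (TCP) lies on the mounting face of the last link; the fingertips stand 199 mm ahead of it and the grasp point (between the pads) lies 180 mm ahead of it; z points along the fingers, y is the line along which they close (so a half turn about z gives the same grasp; the last joint's range is limited). The gripper opens to 94 mm and grips with 3 to 60 N. Pads are 16 mm wide; open, the fingers measure 119 mm over their backs; the gripper's body (75 mm by 177 mm) begins 78 mm behind the grasp point.
Start: joints at [-1.367, 0.207, 1.542, -0, 1.393, -0.15], TCP at [199.745, -539.195, 404.647] pointing down, gripper open.
Joint ranges: [-2.73, 2.73], [-0.86, 2.22], [0.23, 2.46], [-1.11, 4.25], [0.08, 2.63], [-2.82, 2.82]. Speed limits (rad/s): [2.79, 2.79, 3.14, 3.14, 3.14, 3.14].

## Interface

Orientations are given as a unit quaternion [x, y, z, w].
In Python, from plant import r, imaging gives the robot as it stands.
- The arm moves only by the tool carry_out, never from a script. Its argument "motion" is a list of rows, each a list of 7 numbers: the turn, a rotation vector about the tool's x, y, z in rad, then the shift along the tool's x, y, z in mm, then the finger opening in mm, from 0 to 94. A call has 1 to 10 rows; each row shifts and turns the commanded pose from where the row before left it, along the tool's axes as they then stand; what a row does not reach is not made up. A row lasts 1/8 s, in which the tool goes at most 62.5 mm and 10.7 degrees, less where a joint would pass 70% of its speed; a pose out of reach is approached as far as the arm can. A call with a gripper value outside its range is refused whole. The fingers move at their own pace and stop on an object; "newtons" is the grip in N (left out, the last holds). Time passes only in rows, so rows that do not move let the fingers close. It gives the time, the measured TCP pose, the force, the opening and the grip force at its end, in the units of the state.
- r.state(): the state, without advancing time (a new reading comes with each control period).
- imaging.get_image(name): name is "side" or "top"; returns a dict with "img" (420x560x3 uint8, red, green, blue), "z_map" (420x560 float32, mm along the optical axis (not along the pixel's ray), 0 where there is no reading), "fx", "fy", "cx", "cy" (pixels), "world_to_cam" (4x4, takes a point from world to camera coordinates). Camera axes: x right, y down, z forward; pixel columns grow to the right and rows downward; lengths in mm; the calibration is good to about 2 mm. A picture is of the moment at which its call begins.
- r.finish_job(): hands the job in; it is judged then, once.
The state is a dict: "time_s": time; "joint_positions": joint angles; "qvel": joint speeds; "tau": joint torques, N m; "tool_pos": TCP position; "ee_rot": TCP orientation; "contact_force": force on the tool from outside, world axes, zero at the start; "moment": the same for the moment, N m; "opening": finger opening in mm; "grip_force": force on a finger pad.
Only numpy, scipy, OpenCV 4.12 (cv2) and the standard library are available. Lean on these libraries where they do the work, as an engineer would, in place of code of your own. Each camera call takes 0.05 s, during which the arm holds its last target. There are 200 camera calls.

## Task

The cooking is over: squeeze the handles of the larger, pliers-like steel food clip together until its press stud clicks, so that the clip stays shut by itself, then lay it flat in the middle of the chapati pan, letting go only once it is down on the pan. Leave the smaller clip where it lies.

Things in the scene. Friction and masses are not known exactly. Their poses are not given: they have to be found in the camera images.
- clip: Larger food clip, 193 mm long, 18 mm high, 0.18 kg: two crossed steel strips on a pin, like pliers lying flat, brass press stud between the handle ends. Origin: underside, midway between the open handles, the place to squeeze, near the centre of mass. x: open clip's midline, towards the handle ends (at +85 mm; pin -50, jaw tips -108); z up. Handles lie at +y and -y, 46 mm over outsides.
- clip_arm (a joint): Closing of the larger clip: 0 rad open as found, 0.40 shut, stud home, staying so by itself; past 0.37 it has popped in, before that it springs back open. Squeezed at the origin it takes about 10 N (grip 15 to 40). Open handles splay 11 deg each side of x; shut, parallel, 26 mm wide. Frame turns with the -y handle: when shut, the midline passes 10 mm to -y of the origin, 11 deg from x towards -y.
- pan: Flat round aluminium chapati pan lying loose on the sheet, 0.65 kg: 280 mm over the rim, level floor 236 mm across and 4 mm thick, rim sloping out to 20 mm high, dark rod handle along its -x (tip 257 mm from the centre, 41 mm high). Origin: centre of the underside; z up.
- small_clip: Smaller food clip, a bystander: same pliers shape, 131 mm long, 18 mm high, no press stud, only small round steel beads at the handle ends. Origin: underside, midway between its handles, 34 mm from its pin; x points to the handle ends. Leave it alone.
Things that resemble listed ones, but are neither listed nor needed, are in the scene too. What is shaped like the clip but orange is not meant.

How it is judged:
By the outcome, as a careful person would: the job done as asked, in the order asked, and still so for the second after the job is handed in, with the robot touching nothing.
It also fails if it takes over 45 s, if anything falls off the work surface, if the arm or the gripper's body presses on something with over 40 N, if the wrist force passes 120 N, or if a joint passes its speed limit or range.

## Working session

There is one attempt and no reset: what is moved stays moved. The work goes in short steps, Python scripts to look and compute and a tool call to move; the robot and the scene stay as the last step left them, time stands still between calls to the robot, and variables do not carry over. Pictures are saved under pics/ and viewed, at most 10 in all, crops included, and the job is handed in when it is done.

Besides the shell and the picture viewer there is one more tool, called after "Call:" as name(argument=value, ...), one argument or row to a line, values as JSON. carry_out: Moves the arm, as the interface text tells. Its arguments: {"type":"object","properties":{"motion":{"type":"array","items":{"type":"array","items":{"type":"number"}}},"newtons":{"type":"number"}},"required":["motion"]}

```bash
mkdir -p pics; cat > h.py <<'E'
import numpy as np, cv2
from plant import r, imaging
def grab(n,f=None):
    d=imaging.get_image(n)
    if f: cv2.imwrite('pics/'+f,d['img'][:,:,::-1])
    return d
def pts(d,uv,z=None):
    """pixels -> world; on plane z (mm) or by depth map"""
    uv=np.atleast_2d(uv).astype(float); M=np.linalg.inv(d['world_to_cam'])
    ray=np.c_[(uv[:,0]-d['cx'])/d['fx'],(uv[:,1]-d['cy'])/d['fy'],np.ones(len(uv))]
    w=ray@M[:3,:3].T; o=M[:3,3]
    s=d['z_map'][uv[:,1].astype(int),uv[:,0].astype(int)] if z is None else (z-o[2])/w[:,2]
    return o+w*np.asarray(s)[:,None]
E
python3 - <<'E'
from h import *
for n in('top','side'):
    d=grab(n,n+'0.png'); print(n,d['fx'],d['cx'],d['cy'],np.linalg.inv(d['world_to_cam']).round(3).tolist(),(d['z_map']>0).mean())
    np.savez('/tmp/'+n,**d)
s=r.state();print(s)
E
```

```text
top 384.7736103675898 279.94451854712077 211.31160178760095 [[0.004, -0.994, 0.112, 367.219], [-1.0, -0.001, 0.029, -99.926], [-0.029, -0.113, -0.993, 1074.85], [0.0, 0.0, 0.0, 1.0]] 0.9959948979591837
side 463.801982567507 283.2576077982252 205.60304009216415 [[-0.998, -0.029, 0.054, 433.629], [-0.06, 0.648, -0.759, 926.28], [-0.013, -0.761, -0.649, 887.97], [0.0, 0.0, 0.0, 1.0]] 0.9958971088435374
{'time_s': 0.1, 'joint_positions': array([-1.36647341e+00,  2.07323593e-01,  1.54278799e+00, -3.37567351e-05,
        1.39348734e+00, -1.50517886e-01]), 'qvel': array([ 0.00037064, -0.00218038, -0.00319225,  0.00032299,  0.00033397,
       -0.00170211]), 'tau': array([ 1.34208335e-04, -3.71862280e+01, -2.82292467e+01,  6.99999626e-02,
        3.11222509e-02, -5.20958201e-05]), 'tool_pos': array([ 199.68796436, -538.86961117,  403.62382457]), 'ee_rot': array([ 9.84301219e-01,  1.76493918e-01, -4.35883528e-05, -1.00232558e-03]), 'contact_force': array([-0.17458983,  0.50356407,  0.1908297 ]), 'moment': array([0.00816815, 0.00281812, 0.04125591]), 'grip_force': 0.0, 'opening': 94.06086568736829}
```

View pics/top0.png

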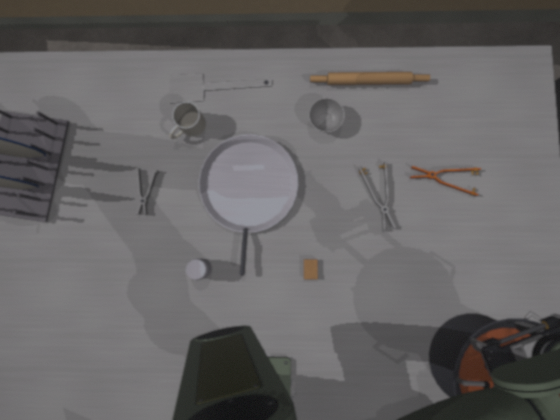

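View pics/side0.png

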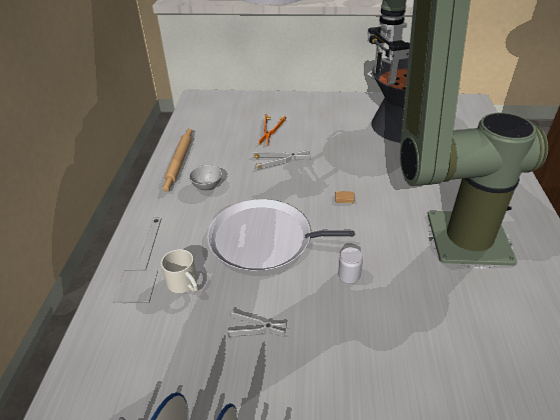

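The top view shows the larger clip with brass ends at (363,170) and (383,165), pin about (385,207) and jaw tips about (390,229). The small clip is at (148,190), the orange one at (445,180), and the pan centre at about (250,183). In the side view the larger clip is at (280,158) and the pan at (260,235). Next I'll measure these.

```bash
python3 - <<'E'
from h import *
out=[]
for n,(u0,v0,u1,v1) in dict(top=(345,150,412,240),side=(240,140,325,178)).items():
    d=dict(np.load(f'/tmp/{n}.npz'))
    c=d['img'][v0:v1,u0:u1,::-1]; k=5
    out.append(cv2.resize(c,None,fx=k,fy=k,interpolation=cv2.INTER_CUBIC))
    vv,uu=np.mgrid[v0:v1,u0:u1]; uv=np.c_[uu.ravel(),vv.ravel()]
    P=pts(d,uv); H=P[:,2].reshape(vv.shape)
    print(n,'H pct',np.percentile(H,[1,10,50,90,95,98,100]).round(1))
    m=(H>np.median(H)+7)
    Q=P.reshape(*vv.shape,3)[m]; print(len(Q),'mean',Q.mean(0).round(1), 'zmed',np.percentile(Q[:,2],[10,50,90]).round(1))
    (cx,cy),(w,h),a=cv2.minAreaRect(Q[:,:2].astype(np.float32)); print('rect',cx,cy,w,h,a)
    # brass
    hsv=cv2.cvtColor(c,cv2.COLOR_BGR2HSV); b=((hsv[...,0]>8)&(hsv[...,0]<30)&(hsv[...,1]>80)).astype(np.uint8)
    nn,l,st,ce=cv2.connectedComponentsWithStats(b)
    for i in range(1,nn):
        if st[i,4]>3: print('brass',st[i,4],ce[i]+[u0,v0],pts(d,ce[i]+[u0,v0],12).round(1),P.reshape(*vv.shape,3)[l==i].mean(0).round(1))
    out.append(cv2.resize((m*255).astype(np.uint8),None,fx=k,fy=k,interpolation=0))
W=800;cv=np.zeros((600,800,3),np.uint8)
cv[:450,:335]=out[0];o=out[1];cv[:450,340:675]=o[...,None]
cv2.imwrite('pics/c_top.png',cv[:450])
cv2.imwrite('pics/c_side.png',np.vstack([out[2],cv2.cvtColor(out[3],cv2.COLOR_GRAY2BGR)]))
E
```

```text
top H pct [  -3.6   -1.5    1.2    5.1   16.2   19.9 1074.8]
462 mean [ 525.5 -330.5   78.7] zmed [11.5 17.7 21.9]
rect 470.52734375 -291.65557861328125 177.807861328125 397.63720703125 52.409202575683594
brass 9 [381.66666667 166.33333333] [[ 614.3 -352.5   12. ]] [ 613.8 -352.    14.2]
side H pct [-3.20e+00 -8.00e-01  2.00e+00  1.17e+01  1.72e+01  1.98e+01  8.88e+02]
403 mean [ 530.6 -312.1   39.4] zmed [10.7 15.9 20.7]
rect 442.1285400390625 227.89443969726562 187.93896484375 1384.1739501953125 8.429411888122559
brass 16 [260.3125 141.5   ] [[ 607.  -437.4   12. ]] [ 607.4 -440.9    9.7]
brass 8 [267.25 142.25] [[ 582.4 -433.6   12. ]] [ 582.1 -430.2   14.1]
brass 20 [256.1  155.05] [[ 612.9 -353.8   12. ]] [ 612.7 -352.7   12.8]
brass 9 [259.33333333 166.88888889] [[ 595.4 -287.    12. ]] [ 595.8 -290.2    9.7]
```

View pics/c_top.png

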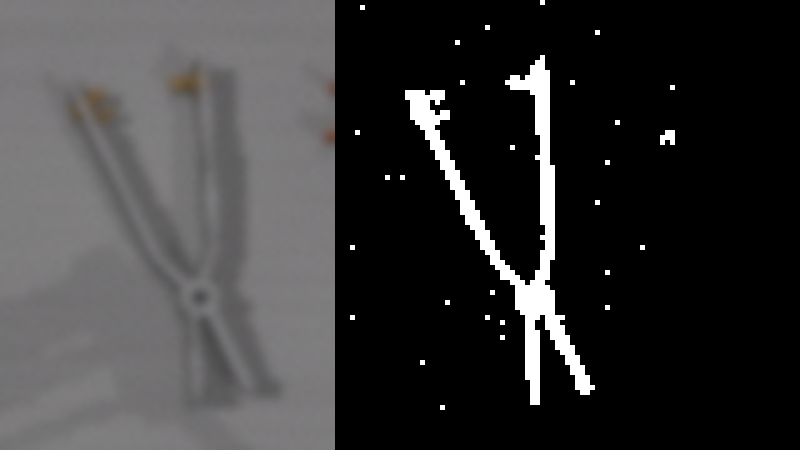

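View pics/c_side.png

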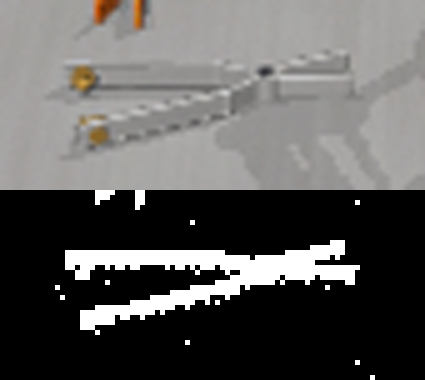

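The clip is clear: the pin is at top (385,209) and side (293,154), and each handle is a clean strip in both depth masks. I'll fit the handle lines and triangulate the pin, and measure the pan and the small clip too.

```bash
cat > m.py <<'E'
from h import *
def blob(d,box,hmin,smooth=True):
    u0,v0,u1,v1=box; vv,uu=np.mgrid[v0:v1,u0:u1]
    P=pts(d,np.c_[uu.ravel(),vv.ravel()]).reshape(*vv.shape,3)
    m=((P[...,2]>hmin)&(P[...,2]<60)).astype(np.uint8)
    n,l,st,_=cv2.connectedComponentsWithStats(m,connectivity=8)
    return P[l==1+st[1:,4].argmax()]
def tri(ds,uvs):
    A=[];b=[]
    for d,uv in zip(ds,uvs):
        p=pts(d,uv,0)[0];o=np.linalg.inv(d['world_to_cam'])[:3,3];w=(p-o)/np.linalg.norm(p-o)
        N=np.eye(3)-np.outer(w,w);A.append(N);b.append(N@o)
    x=np.linalg.lstsq(np.vstack(A),np.hstack(b),rcond=None)[0]
    return x
def axis(Q,pin):
    """midline and handle lines from top-surface points"""
    X=Q[:,:2]-pin; 
    ctr=X[np.linalg.norm(X,axis=1)>50].mean(0);a=ctr/np.linalg.norm(ctr)
    for _ in range(4):
        y=np.array([-a[1],a[0]]);lx,ly=X@a,X@y
        res=[]
        for s in(1,-1):
            k=(lx>35)&(lx<115)&(ly*s>0)
            res.append(np.polyfit(lx[k],ly[k],1))
        t=(res[0][0]+res[1][0])/2; a=a+t*y;a/=np.linalg.norm(a)
    return a,res,lx.min(),lx.max()
E
python3 - <<'E'
from m import *
T=dict(np.load('/tmp/top.npz'));S=dict(np.load('/tmp/side.npz'))
print('pin tri',tri([T,S],[(385,209.4),(292.8,154.4)]).round(1))
pin=tri([T,S],[(385,209.4),(292.8,154.4)])[:2]
for d,b in((T,(345,150,412,240)),(S,(240,148,325,178))):
    Q=blob(d,b,8);a,res,lo,hi=axis(Q,pin)
    o=pin+50*a
    y=np.array([-a[1],a[0]])
    print('axis',a.round(3),np.degrees(np.arctan2(a[1],a[0])).round(1),'slopes',[np.degrees(np.arctan(q[0])).round(1) for q in res],'y at 50',[np.polyval(q,50).round(1) for q in res],'ext',lo.round(),hi.round(),'orig',o.round(1),'mid',(o+y*sum(np.polyval(q,50) for q in res)/2).round(1))
# pan: floor & rim
for d,b in((T,(190,125,310,240)),(S,(200,190,315,280))):
    Q=blob(d,b,10)
    q=Q[(Q[:,2]>14)&(Q[:,2]<26)]
    A=np.c_[2*q[:,:2],np.ones(len(q))];s=np.linalg.lstsq(A,(q[:,:2]**2).sum(1),rcond=None)[0]
    for _ in range(5):
        e=np.abs(np.linalg.norm(q[:,:2]-s[:2],axis=1)-np.sqrt(s[2]+s[0]**2+s[1]**2));k=e<8
        s=np.linalg.lstsq(A[k],(q[k,:2]**2).sum(1),rcond=None)[0]
    print('pan',s[:2].round(1),'R',np.sqrt(s[2]+s[0]**2+s[1]**2).round(1),k.sum())
    u0,v0,u1,v1=b;vv,uu=np.mgrid[v0:v1,u0:u1];P=pts(d,np.c_[uu.ravel(),vv.ravel()])
    f=np.linalg.norm(P[:,:2]-s[:2],axis=1)<90;print('floor z',np.median(P[f,2]).round(1))
for name,c in dict(pot=(0,0)).items():pass
for uv in((148,190),(312,268),(327,115),(198,270),(500,360)):
    print(uv,pts(T,uv).round(0))
E
```

```text
pin tri [ 491.5 -357.6   15.7]
axis [0.978 0.21 ] 12.1 slopes [np.float64(10.7), np.float64(-10.7)] y at 50 [np.float64(26.0), np.float64(-14.9)] ext -54.0 133.0 orig [ 540.3 -347. ] mid [ 539.2 -341.6]
axis [0.975 0.221] 12.8 slopes [np.float64(11.4), np.float64(-11.4)] y at 50 [np.float64(26.8), np.float64(-15.1)] ext -56.0 129.0 orig [ 540.2 -346.5] mid [ 538.9 -340.8]
pan [567.4  22.7] R 133.9 1054
floor z 4.5
pan [565.4  23.4] R 134.1 818
floor z 5.2
(148, 190) [[546. 302.  21.]]
(312, 268) [[ 332. -156.   15.]]
(327, 115) [[ 768. -203.    0.]]
(198, 270) [[327. 141.  75.]]
(500, 360) [[ 181. -476.  345.]]
```

```bash
python3 - <<'E'
from m import *
T=dict(np.load('/tmp/top.npz'));S=dict(np.load('/tmp/side.npz'))
pin=tri([T,S],[(384.5,209),(292.4,154)])[:2]
print(pin, pts(T,(384.5,209),17),pts(S,(292.4,154),17))
for d,b in((T,(345,150,412,240)),(S,(240,148,325,178))):
  for hm in(8,13):
    Q=blob(d,b,hm)
    for c in((540,-345),):
        X=Q[:,:2]; a=np.array([.97,.24])
        for _ in range(6):
            y=np.array([-a[1],a[0]]);lx,ly=(X-c)@a,(X-c)@y;res=[]
            for s in(1,-1):
                k=(lx>-15)&(lx<50)&(ly*s>0); 
                L=cv2.fitLine(np.c_[lx[k],ly[k]].astype(np.float32),cv2.DIST_HUBER,0,.01,.01).ravel(); sl=L[1]/L[0]
                res.append((sl,L[3]-sl*L[2]))
            a=a+(res[0][0]+res[1][0])/2*y;a/=np.linalg.norm(a)
        off=(res[0][1]+res[1][1])/2
        print(hm,np.degrees(np.arctan2(a[1],a[0])).round(1),'splay',np.degrees(np.arctan(res[0][0])).round(1),'gap@c',(res[0][1]-res[1][1]).round(1),'midpt',(np.array(c)+off*y).round(1),'pin along,lat',((pin-c-off*y)@a).round(1),((pin-c-off*y)@y).round(1),'ext',lx.min().round(),lx.max().round())
E
```

```text
[ 492.46585785 -355.54351621] [[ 493.52889218 -355.9851601    17.        ]] [[ 491.69898156 -357.64083465   17.        ]]
8 12.8 splay 11.7 gap@c 40.8 midpt [ 539.2 -341.4] pin along,lat -48.7 -3.4 ext -104.0 83.0
13 13.0 splay 11.1 gap@c 40.7 midpt [ 539.3 -342.1] pin along,lat -48.7 -2.4 ext -104.0 83.0
8 11.9 splay 11.2 gap@c 42.7 midpt [ 539.1 -340.5] pin along,lat -48.7 -5.1 ext -106.0 80.0
13 13.9 splay 11.0 gap@c 43.3 midpt [ 539.1 -341.3] pin along,lat -48.7 -2.6 ext -106.0 78.0
```

Call:
carry_out(
  motion=[
    [0,0,0.12,0,0,-50,94],
    [0,0,0,0,0,-50,94],
    [0,0,0,47,-14,0,94],
    [0,0,0,47,-14,0,94],
    [0,0,0,47,-14,0,94],
    [0,0,0,47,-14,0,94],
    [0,0,0,47,-14,30,94],
    [0,0,0,47,-14,50,94],
    [0,0,0,47,-14,50,94],
    [0,0,0,47,-14,50,94],
  ],
)

```text
time_s: 1.35
tool_pos: [526.6, -349.7, 339.0]
ee_rot: [0.993, 0.117, -0.0, -0.0]
contact_force: [-0.2, -0.8, 0.6]
opening: 94.2
grip_force: 0.0
```

Call:
carry_out(
  motion=[
    [0,0,0,0,0,0,94],
    [0,0,0,0,0,0,94],
  ],
)

```text
time_s: 1.6
tool_pos: [525.6, -351.0, 341.0]
ee_rot: [0.993, 0.117, -0.0, 0.0]
contact_force: [0.2, -0.1, 0.0]
opening: 93.9
grip_force: 0.0
```

Call:
carry_out(
  motion=[
    [0,0,0,16,-5,30,94],
    [0,0,0,0,0,30,94],
    [0,0,0,0,0,30,94],
    [0,0,0,0,0,20,94],
    [0,0,0,0,0,6,94],
    [0,0,0,0,0,0,94],
    [0,0,0,0,0,0,94],
  ],
)

```text
time_s: 2.48
tool_pos: [540.6, -342.7, 226.4]
ee_rot: [0.993, 0.117, 0.001, 0.001]
contact_force: [0.4, 0.7, 0.2]
opening: 94.2
grip_force: 0.0
```

```bash
python3 - <<'E'
from h import *
d=grab('side'); c=d['img'][90:190,220:350,::-1]
t=grab('top')['img'][140:240,340:470,::-1]
cv2.imwrite('pics/g1.png',np.vstack([cv2.resize(c,None,fx=3,fy=3),cv2.resize(t,None,fx=3,fy=3)]))
print(r.state()['tool_pos'])
E
```

```text
[ 540.52614497 -342.50008287  226.14111948]
```

View pics/g1.png

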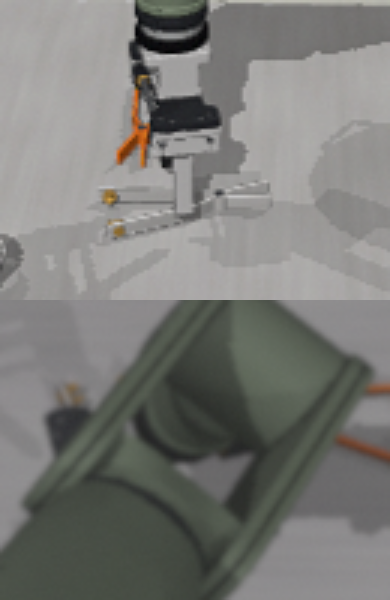

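The near finger stands on the outer side of the near handle with its tip at about (183,212) in the crop, just above clip height, and the orange clip is clear of it. Now I'll go down and squeeze.

Call:
carry_out(
  motion=[
    [0,0,0,0,0,12,94],
    [0,0,0,0,0,8,94],
    [0,0,0,0,0,4,94],
    [0,0,0,0,0,0,94],
  ],
  newtons=30,
)

```text
time_s: 3.08
tool_pos: [540.0, -342.0, 200.3]
ee_rot: [0.993, 0.117, -0.0, -0.0]
contact_force: [-0.4, -0.9, 0.1]
opening: 93.8
grip_force: 0.0
```

Call:
carry_out(
  motion=[
    [0,0,0,0,0,0,60],
    [0,0,0,0,0,0,50],
    [0,0,0,0,0,0,40],
    [0,0,0,0,0,0,30],
    [0,0,0,0,0,0,20],
    [0,0,0,0,0,0,10],
    [0,0,0,0,0,0,10],
    [0,0,0,0,0,0,10],
    [0,0,0,0,0,0,10],
  ],
  newtons=30,
)

```text
time_s: 4.2
tool_pos: [540.1, -342.1, 200.8]
ee_rot: [0.993, 0.117, 0.0, -0.0]
contact_force: [0.6, 0.2, 0.8]
opening: 25.0
grip_force: 30.0
```

Call:
carry_out(
  motion=[
    [0,0,0,0,0,0,45],
    [0,0,0,0,0,0,45],
    [0,0,0,0,0,0,45],
  ],
)

```text
time_s: 4.58
tool_pos: [540.0, -342.2, 200.7]
ee_rot: [0.993, 0.117, -0.0, -0.0]
contact_force: [0.3, 0.5, -0.2]
opening: 44.6
grip_force: 0.0
```

```bash
python3 - <<'E'
from h import *
d=grab('side'); c=d['img'][110:190,220:350,::-1]
cv2.imwrite('pics/g2.png',cv2.resize(c,None,fx=5,fy=5,interpolation=cv2.INTER_CUBIC))
print(r.state()['opening'],r.state()['grip_force'])
E
```

```text
44.94341407498635 0.0
```

View pics/g2.png

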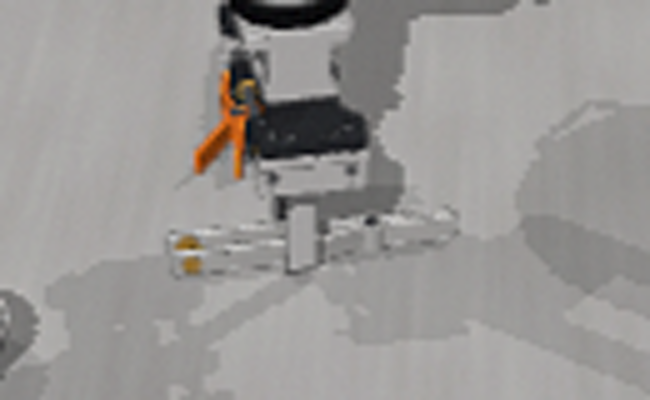

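The clip is shut and stays shut with the fingers open: the handles run parallel and the studs meet at about (188,253). I'll re-grip, lift and carry it to the pan.

Call:
carry_out(
  motion=[
    [0,0,0,0,0,0,15],
    [0,0,0,0,0,0,10],
    [0,0,0,0,0,0,10],
    [0,0,0,0,0,0,10],
    [0,0,0,0,0,-15,10],
    [0,0,0,0,0,-25,10],
    [0,0,0,0,0,-25,10],
    [0,0,0,0,0,-20,10],
    [0,0,0,0,0,0,10],
  ],
  newtons=30,
)

```text
time_s: 5.75
tool_pos: [540.8, -342.7, 288.6]
ee_rot: [0.993, 0.117, 0.002, 0.002]
contact_force: [0.4, -0.8, -0.8]
opening: 25.1
grip_force: 30.0
```

Call:
carry_out(
  motion=[
    [0,0,0,6,-18,0,10],
    [0,0,0,13,-38,0,10],
    [0,0,0,13,-38,0,10],
    [0,0,0,13,-38,0,10],
    [0,0,0,13,-38,0,10],
    [0,0,0,13,-38,0,10],
    [0,0,0,13,-38,0,10],
    [0,0,0,13,-38,0,10],
    [0,0,0,13,-38,0,10],
    [0,0,0,7,-20,0,10],
  ],
)

```text
time_s: 7.0
tool_pos: [573.1, 20.5, 284.2]
ee_rot: [0.993, 0.118, -0.002, -0.001]
contact_force: [0.9, 0.4, -2.3]
opening: 25.1
grip_force: 30.0
```

Call:
carry_out(
  motion=[
    [0,0,0,0,0,0,10],
    [0,0,0,0,0,0,10],
  ],
)

```text
time_s: 7.25
tool_pos: [574.1, 17.0, 285.4]
ee_rot: [0.993, 0.117, -0.0, 0.0]
contact_force: [-0.1, -0.8, -1.6]
opening: 24.5
grip_force: 30.0
```

```bash
python3 - <<'E'
from m import *
d=grab('side'); c=d['img'][130:290,180:360,::-1]
cv2.imwrite('pics/g3.png',cv2.resize(c,None,fx=4,fy=3.7,interpolation=cv2.INTER_CUBIC))
s=r.state();print(s['opening'],s['grip_force'],s['tool_pos'])
vv,uu=np.mgrid[190:280,200:315];P=pts(d,np.c_[uu.ravel(),vv.ravel()])
q=P[(P[:,2]>14)&(P[:,2]<26)];A=np.c_[2*q[:,:2],np.ones(len(q))]
k=np.abs(np.linalg.norm(q[:,:2]-[566,23],axis=1)-134)<10
x=np.linalg.lstsq(A[k],(q[k,:2]**2).sum(1),rcond=None)[0];print('pan',x[:2],k.sum())
q=P[(P[:,2]>70)&(P[:,2]<110)];print(np.percentile(q,[2,98],axis=0).round(),np.median(q,axis=0))
E
```

```text
24.955673337950515 29.99823421239853 [574.22539783  16.61917131 285.5790938 ]
pan [565.68045343  23.76072332] 611
[[469.  -6.  86.]
 [649.  46. 107.]] [567.00319203  17.61999536  98.82600123]
```

View pics/g3.png

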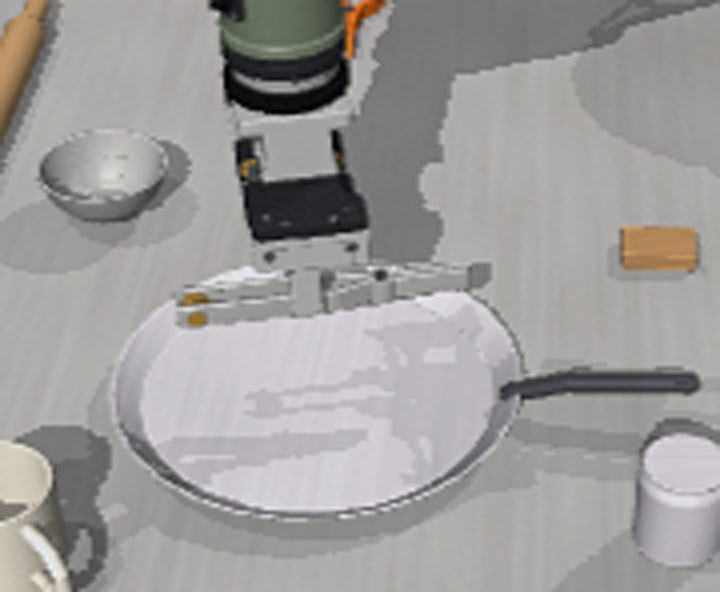

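The shut clip hangs level over the pan: studs at (190,308), jaw tips at (485,275), pan centre at about (318,390). Next come a small correction and the descent, with a creep at the end.

Call:
carry_out(
  motion=[
    [0,0,0,7,-4,15,10],
    [0,0,0,0,0,20,10],
    [0,0,0,0,0,20,10],
    [0,0,0,0,0,12,10],
    [0,0,0,0,0,6,10],
    [0,0,0,0,0,0,10],
    [0,0,0,0,0,0,10],
  ],
)

```text
time_s: 8.18
tool_pos: [580.7, 23.1, 213.6]
ee_rot: [0.993, 0.117, 0.001, 0.0]
contact_force: [0.4, 0.2, -1.7]
opening: 24.7
grip_force: 30.0
```

Call:
carry_out(
  motion=[
    [0,0,0,0,0,2,10],
    [0,0,0,0,0,2,10],
    [0,0,0,0,0,2,10],
    [0,0,0,0,0,0,10],
    [0,0,0,0,0,0,10],
  ],
)

```text
time_s: 8.8
tool_pos: [580.2, 23.2, 206.8]
ee_rot: [0.993, 0.117, -0.0, -0.0]
contact_force: [0.5, -0.8, -2.3]
opening: 24.5
grip_force: 30.0
```

Call:
carry_out(
  motion=[
    [0,0,0,0,0,1,10],
    [0,0,0,0,0,1,10],
    [0,0,0,0,0,0,10],
    [0,0,0,0,0,0,10],
  ],
)

```text
time_s: 9.3
tool_pos: [580.2, 23.2, 204.8]
ee_rot: [0.993, 0.117, -0.0, 0.0]
contact_force: [0.0, -0.2, -1.5]
opening: 24.7
grip_force: 30.0
```

Contact isn't felt yet, so I'll creep further.

Call:
carry_out(
  motion=[
    [0,0,0,0,0,0.5,10],
    [0,0,0,0,0,0.5,10],
    [0,0,0,0,0,0,10],
  ],
)

```text
time_s: 9.68
tool_pos: [580.2, 23.2, 204.8]
ee_rot: [0.993, 0.117, -0.0, 0.0]
contact_force: [-3.5, 0.5, 6.4]
opening: 24.7
grip_force: 30.0
```

Call:
carry_out(
  motion=[
    [0,0,0,0,0,0,30],
    [0,0,0,0,0,0,40],
    [0,0,0,0,0,0,55],
    [0,0,0,0,0,0,55],
    [0,0,0,0,0,0,55],
    [0,0,0,0,0,-10,55],
    [0,0,0,0,0,-30,55],
    [0,0,0,0,0,-50,55],
    [0,0,0,0,0,-50,55],
    [0,0,0,0,0,0,55],
  ],
)

```text
time_s: 10.92
tool_pos: [582.1, 23.1, 350.4]
ee_rot: [0.993, 0.117, 0.006, 0.001]
contact_force: [0.9, -0.2, -0.5]
opening: 55.0
grip_force: 0.0
```

Call:
carry_out(
  motion=[
    [0,0,0,0,0,-30,55],
    [0,0,0,0,40,0,55],
    [0,0,0,0,50,0,55],
    [0,0,0,0,50,0,55],
    [0,0,0,0,50,0,55],
    [0,0,0,0,50,0,55],
    [0,0,0,0,0,0,55],
    [0,0,0,0,0,0,55],
  ],
)

```text
time_s: 11.92
tool_pos: [635.6, -209.8, 372.6]
ee_rot: [0.993, 0.117, -0.001, -0.001]
contact_force: [0.9, 0.6, 0.1]
opening: 55.1
grip_force: 0.0
```

```bash
python3 - <<'E'
from m import *
d=grab('side');t=grab('top')
a=cv2.resize(d['img'][180:290,190:370,::-1],None,fx=3,fy=3,interpolation=cv2.INTER_CUBIC)
b=cv2.resize(t['img'][130:235,130:310,::-1],None,fx=3,fy=2.5,interpolation=cv2.INTER_CUBIC)
cv2.imwrite('pics/g4.png',np.vstack([a,b]))
for d,(u0,v0,u1,v1) in((d,(200,190,315,280)),(t,(190,125,310,240))):
    vv,uu=np.mgrid[v0:v1,u0:u1];P=pts(d,np.c_[uu.ravel(),vv.ravel()])
    q=P[np.abs(np.linalg.norm(P[:,:2]-[566,23],axis=1)-134)<12];q=q[(q[:,2]>14)&(q[:,2]<26)]
    x=np.linalg.lstsq(np.c_[2*q[:,:2],np.ones(len(q))],(q[:,:2]**2).sum(1),rcond=None)[0]
    c=P[(np.linalg.norm(P[:,:2]-x[:2],axis=1)<112)&(P[:,2]>14)&(P[:,2]<40)]
    (R)=cv2.minAreaRect(c[:,:2].astype(np.float32));print('pan',x[:2].round(1),'clip',np.round(R[0],1),np.round(R[1]),R[2],'z',np.percentile(c[:,2],[5,50,95]).round(1))
    ax=np.array([.97,.24]);l=c[:,:2]@ax
    print('z along',[np.median(c[(l>=e0)&(l<=e1),2]).round(1) for e0,e1 in zip(np.quantile(l,[0,.25,.5,.75]),np.quantile(l,[.25,.5,.75,1]))])
print(r.state()['tool_pos'],r.state()['time_s'])
E
```

```text
pan [565.6  23.5] clip [564.7  20.5] [192.  32.] 13.012876510620117 z [15.  20.8 25. ]
z along [np.float64(21.6), np.float64(21.4), np.float64(20.2), np.float64(20.0)]
pan [567.6  23. ] clip [583.6  24.8] [156.  29.] 12.034350395202637 z [15.5 21.9 25.6]
z along [np.float64(22.3), np.float64(21.9), np.float64(22.4), np.float64(19.7)]
[ 635.76028184 -208.76290259  373.23520702] 12.025
```

View pics/g4.png

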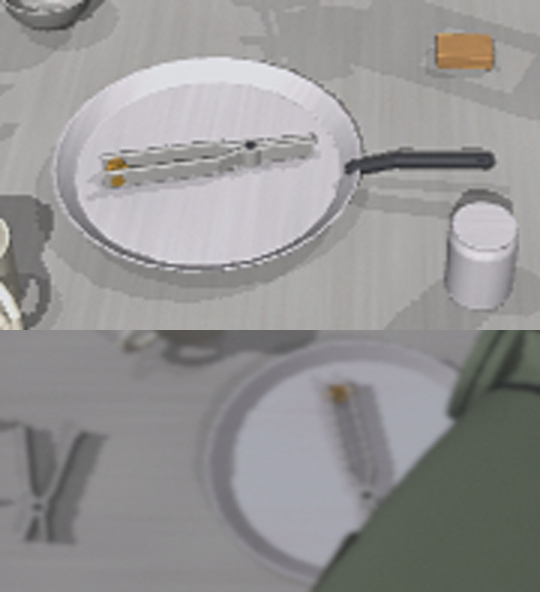

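The shut clip lies flat in the middle of the pan, within 3 mm of centre. Its studs are at (113,172) and its pin at (250,146). The small clip hasn't moved. I'll hand the job in.

```bash
python3 -c "
from plant import r
print(r.finish_job())"
```

```text
the job is handed in; nothing more can be done
None
```

The larger clip is clicked shut and lies flat in the middle of the pan, about 3 mm off centre; the gripper let go only after contact, the small clip is untouched, and the job was handed in at about 12 s with no result reported back.

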